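Sweep the rejected chips into the red bin

TASK

Sweep the three black chip packages along the green inspection plate and off its open end into the red bin, pushing them with the fingertips and never picking them up. Leave the white package and the brass adapter where they are on the plate, and do not disturb the other things on the bench.

Things in the scene. Friction and masses are not known exactly. Their poses are not given: they have to be found in the camera images.
- plate: green inspection plate, fixed on the bench: 260 mm along its x, 300 mm along its y, its flat top 30 mm above the bench. An aluminium rim 8 mm high and 6 mm thick runs along its two long sides (x = -130 and +130 mm); its two ends (y = -150 and +150 mm) are open, without a rim, and each drops into a bin. Origin at the centre of its underside on the bench (z = 0)
- red_bin: red reject bin, fixed, against one open end of the plate (either end): open box 266 mm along its x, 100 mm along its y (the plate's y), walls 4 mm thick, rim 26 mm above the bench (4 mm below the plate's top), inner floor 4 mm above the bench. Origin at the centre of its underside; its centre is 202 mm from the plate's
- blue_bin: blue bin, fixed, against one open end of the plate (either end): open box 266 mm along its x, 100 mm along its y (the plate's y), walls 4 mm thick, rim 26 mm above the bench (4 mm below the plate's top), inner floor 4 mm above the bench. Origin at the centre of its underside; its centre is 202 mm from the plate's
- reject1: rejected chip package, loose: flat black square 26 x 26 mm, 8 mm high, small steel-coloured lid, about 20 g; it slides, up to 25 degrees askew on the plate. Origin: centre of its underside, z up, x and y along its sides. It has a lane of its own (lanes run along the plate's y, 56 mm apart), so its way to either end is free
- reject2: rejected chip package, loose: flat black square 26 x 26 mm, 8 mm high, small steel-coloured lid, about 20 g; it slides, up to 25 degrees askew on the plate. Origin: centre of its underside, z up, x and y along its sides. It has a lane of its own (lanes run along the plate's y, 56 mm apart), so its way to either end is free
- reject3: rejected chip package, loose: flat black square 26 x 26 mm, 8 mm high, small steel-coloured lid, about 20 g; it slides, up to 25 degrees askew on the plate. Origin: centre of its underside, z up, x and y along its sides. It has a lane of its own (lanes run along the plate's y, 56 mm apart), so its way to either end is free
- passed: passed chip package, loose, to be left alone: like the rejects (26 x 26 x 8 mm) but white with a brass-coloured lid. Origin at the centre of its underside
- adapter: brass coaxial adapter, loose, standing upright in the same lane as the passed package, about 50 mm from it, to be left alone: 20 mm across its foot, 15 mm above, 30 mm high. Origin at the centre of its underside, z up
- screwdriver: screwdriver, bystander lying on the bench to the left, 170 mm long. Origin at the middle of its underside, x towards its tip
- vial: amber glass jar, bystander standing on the bench to the left, 36 mm across, 65 mm high. Origin at the centre of its underside
- dish: clear shallow dish, bystander on the bench to the right, 90 mm across, 18 mm high. Origin at the centre of its underside

How it is judged:
By the outcome, as a careful person would: the job done as asked, in the order asked, and still so for the second after the job is handed in, with the robot touching nothing.
It also fails if it takes over 64 s, if anything falls off the work surface, if the arm or the gripper's body presses on something with over 40 N, if the wrist force passes 120 N, or if a joint passes its speed limit or range.

ROBOT

A 7-joint arm with a two-finger parallel gripper is mounted at the origin on the work surface. World frame = base frame: x ahead of the robot, y to its left, z up, the work surface at z = 0. Lengths are in mm, angles in rad, forces in N, time in s.
With the tool pointing down it reaches from about 425 to 875 mm from the base axis. Payload 9.9 kg.
Tool frame: the origin (TCP) lies midway between the tips of the shut fingers; the grasp point (between the pads) lies 19 mm behind it; z points along the fingers, y is the line along which they close (so a half turn about z gives the same grasp; the last joint's range is limited). The gripper opens to 85 mm and grips with 20 to 120 N. Pads are 22 mm wide; open, the fingers measure 114 mm over their backs; the gripper's body (76 mm by 85 mm) begins 54 mm behind the grasp point. The pads swing forward as they close: fully open they stand 13 mm farther back than shut.
Start: joints at [-1.224, 0.576, 0.025, 1.437, -0.015, 1.129, -0.057], TCP at [281.872, 613.333, 231.289] pointing down, gripper open.
Joint ranges: [-2.76, 2.76], [-0.34, 2.15], [-1.52, 1.57], [0.19, 2.46], [-1.09, 4.23], [0.17, 1.99], [-2.82, 2.82]. Speed limits (rad/s): [2.22, 2.22, 3.01, 3.01, 3.14, 3.14, 3.14].

INTERFACE

Orientations are given as a unit quaternion [w, x, y, z].
In Python, from cell import sensors, snapshot, r gives the robot as it stands.
- The arm moves only by the tool play_rows, never from a script. Its argument "series" is a list that holds one entry, the list of rows, each a list of 4 numbers: the shift along the tool's x, y, z in cm, then the turn about the tool's z in degrees. A call has 1 to 20 rows; each row is the pose to reach, as a shift and turn from the pose commanded when the call began, along the tool's axes at that moment; what a row does not reach only later rows make up. A row lasts 1/10 s, in which the tool goes at most 50 mm and 8.59 degrees, less where a joint would pass 70% of its speed; a pose out of reach is approached as far as the arm can. A call with a gripper value outside its range is refused whole. "fingers" is the opening, from -1 (shut) to 1 (fully open), set as the call begins (left out, the last holds). The fingers move at their own pace and stop on an object; "newtons" is the grip in N (left out, the last holds). Time passes only in rows, so rows that repeat a pose let the fingers close. It gives the time, the measured TCP pose, the force, the opening and the grip force at its end, in the units of the state.
- sensors.get_obs(): the state, without advancing time (a new reading comes with each control period).
- snapshot(name): name is "scene" or "top" or "wrist"; returns a dict with "img" (400x640x3 uint8, red, green, blue), "fovy" (degrees; the focal length in pixels is half the picture's height over the tangent of half this angle, whatever the lens; pixels are square), "cx", "cy" (the principal point, pixels), "cam_to_world" (4x4, takes a point from camera to world coordinates). Camera axes: x right, y up, looking along -z (the intrinsics and any distortion apply to the point x, -y, -z); pixel columns grow to the right and rows downward; lengths in mm; the calibration is good to about 2 mm. A picture is of the moment at which its call begins. There is no depth.
- r.job_done(): hands the job in; it is judged then, once.
The state is a dict: "time": time; "joint_pos": joint angles; "qvel": joint speeds; "effort": joint torques, N m; "tcp_pos": TCP position; "tool_rot": TCP orientation; "force": force on the tool from outside, world axes, zero at the start; "moment": the same for the moment, N m; "finger_gap": finger opening in mm; "gripper_force": force on a finger pad.
Only numpy, scipy, OpenCV 4.12 (cv2) and the standard library are available. Lean on these libraries where they do the work, as an engineer would, in place of code of your own. Each camera call takes 0.05 s, during which the arm holds its last target. There are 200 camera calls.

## Working session

There is one attempt and no reset: what is moved stays moved. The work goes in short steps, Python scripts to look and compute and a tool call to move; the robot and the scene stay as the last step left them, time stands still between calls to the robot, and variables do not carry over. Pictures are saved under pics/ and viewed, at most 10 in all, crops included, and the job is handed in when it is done.

Besides the shell and the picture viewer there is one more tool, called as name(argument=value, ...) on one line, values as JSON. play_rows: Moves the arm, as the interface text tells. Its arguments: {"type":"object","properties":{"series":{"type":"array"},"fingers":{"type":"number"},"newtons":{"type":"number"}},"required":["series"]}

```bash
mkdir -p pics && python3 - <<'E'
from cell import sensors, snapshot, r
import cv2,pickle
o=sensors.get_obs();print({k:o[k] for k in('time','tcp_pos','tool_rot','finger_gap')})
for n in('top','scene'):
    s=snapshot(n);pickle.dump(s,open(n+'.pkl','wb'));cv2.imwrite(f'pics/{n}0.png',s['img'][:,:,::-1]);print(s['fovy'],s['cx'],s['cy'],s['cam_to_world'],[k for k in s])
E
```

```text
{'time': 0.0, 'tcp_pos': array([281.6564848 , 612.93594533, 230.44560247]), 'tool_rot': array([-1.55278892e-04,  2.13712781e-01,  9.76896185e-01, -8.16780242e-04]), 'finger_gap': 85.51583319225303}
42.07617483874909 310.3569418168961 191.98679001538676 [[-3.98283811e-03  9.91776252e-01 -1.27921864e-01  3.86137233e+02]
 [-9.99800890e-01 -1.44807261e-03  1.99018446e-02 -1.12973161e+00]
 [ 1.95529367e-02  1.27975659e-01  9.91584547e-01  1.47304907e+03]
 [ 0.00000000e+00  0.00000000e+00  0.00000000e+00  1.00000000e+00]] ['img', 'fovy', 'cx', 'cy', 'cam_to_world']
52.5867814271178 318.7521870634849 203.40287817416052 [[ 1.60167013e-01 -8.19305955e-01  5.50530908e-01  1.18073353e+03]
 [ 9.87088208e-01  1.33983248e-01 -8.77801702e-02 -9.81264939e+01]
 [-1.84310323e-03  5.57482055e-01  8.30186944e-01  9.92715273e+02]
 [ 0.00000000e+00  0.00000000e+00  0.00000000e+00  1.00000000e+00]] ['img', 'fovy', 'cx', 'cy', 'cam_to_world']
```

View pics/top0.png

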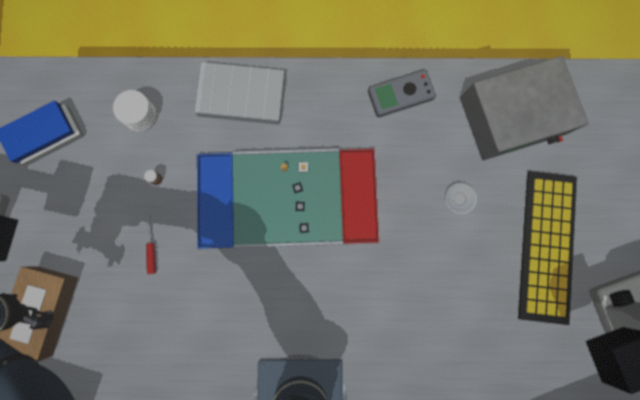

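The top view shows the red bin on the right (world −y, about px 360,195) and the blue bin on the left (215,200). The rejects are at about (297,188), (300,206) and (304,228), the white package at (303,167) and the adapter at (284,167).

```bash
cat > h.py <<'E'
import numpy as np,pickle,cv2
def ray(s,u,v,z):
    f=200/np.tan(np.radians(s['fovy']/2));T=s['cam_to_world']
    d=T[:3,:3]@np.array([(u-s['cx'])/f,-(v-s['cy'])/f,-1]);o=T[:3,3]
    return o+d*(z-o[2])/d[2]
def proj(s,p):
    f=200/np.tan(np.radians(s['fovy']/2));T=s['cam_to_world']
    q=T[:3,:3].T@(np.array(p,float)-T[:3,3]);return s['cx']+f*q[0]/-q[2],s['cy']-f*q[1]/-q[2]
E
python3 - <<'E'
from h import *
ims=[]
for n,box in(('top',(190,140,200,115)),('scene',None)):
    s=pickle.load(open(n+'.pkl','rb'));im=s['img'][:,:,::-1]
    if n=='top':
        x,y,w,h=box;c=cv2.resize(im[y:y+h,x:x+w],None,fx=4,fy=4,interpolation=cv2.INTER_CUBIC);cv2.imwrite('pics/topc.png',c)
s=pickle.load(open('top.pkl','rb'))
for nm,uv,z in[('rimTL',(233,151),38),('rimTR',(340,148),38),('rimBL',(234,246),38),('rimBR',(343,244),38),('r1',(297,188),38),('r2',(300,206),38),('r3',(304,228),38),('white',(303,167),38),('adapt',(284,166.5),50),('redTR',(375,149),26),('redBR',(378,242),26),('blTL',(198,154),26)]: print(nm,ray(s,*uv,z).round(1))
E
```

```text
rimTL [687.4 186.5  38. ]
rimTR [ 696.1 -114.    38. ]
rimBL [422.4 179.8  38. ]
rimBR [ 426.9 -119.2   38. ]
r1 [582.5   7.2  38. ]
r2 [532.1  -1.1  38. ]
r3 [471.2 -12.   38. ]
white [641.8  -9.6  38. ]
adapt [641.1  43.2  50. ]
redTR [ 695.8 -214.5   26. ]
redBR [ 432.4 -217.6   26. ]
blTL [681.3 286.4  26. ]
```

View pics/topc.png

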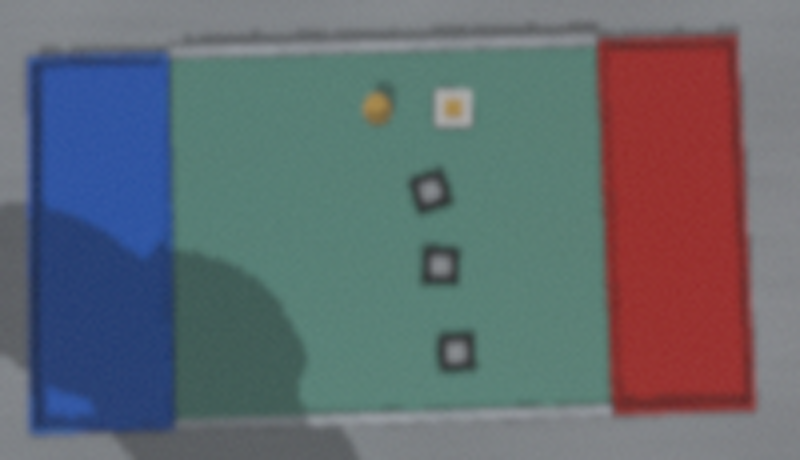

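View pics/scene0.png

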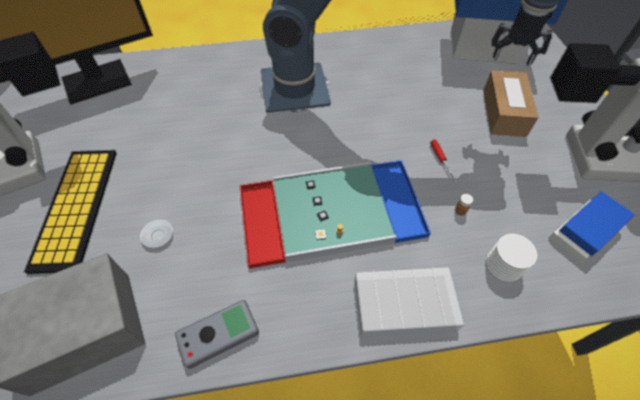

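The second set shows the rims about 300 mm apart in y, so the calibration holds, and the plate yawed about 1.5°. The rejects are at about x = 585, 532 and 472, each with a free way to the red bin at −y; the scene picture agrees. I'll go behind reject3 first, fingers shut.

play_rows(series=[[[-1, -1.1, 0, 2], [-3, -3.3, 0, 6], [-6, -6.5, 0, 12], [-9, -9.8, 0, 18], [-12, -13, 0, 24], [-15, -16.3, 0, 30], [-18, -19.5, 0, 36], [-21, -22.8, 0, 42], [-24, -26, 0, 48], [-27, -29.3, 1, 54], [-30, -32.5, 3, 59], [-33, -35.8, 5, 63.8], [-36, -39, 7, 63.8], [-38.5, -41.7, 9, 63.8], [-40.5, -43.9, 11, 63.8], [-41.5, -44.9, 12.5, 63.8], [-41.5, -44.9, 13.1, 63.8], [-41.5, -44.9, 13.1, 63.8], [-41.5, -44.9, 13.1, 63.8], [-41.5, -44.9, 13.1, 63.8]]], fingers=-1)

```text
time: 2.1
tcp_pos: [471.6, 33.2, 100.9]
tool_rot: [0.0, 0.697, 0.717, 0.0]
force: [0.4, 0.4, 0.6]
finger_gap: -0.1
gripper_force: 0.0
```

```bash
python3 - <<'E'
from h import *
from cell import snapshot,sensors
s=pickle.load(open('top.pkl','rb'))
for n,(u,v) in dict(r1=(431,190),r2=(440.5,266),r3=(456.5,352),white=(453.5,107.5)).items(): print(n,ray(s,190+(u+.5)/4-.5,140+(v+.5)/4-.5,38).round(1))
w=snapshot('wrist');cv2.imwrite('pics/w1.png',w['img'][:,:,::-1]);pickle.dump(w,open('w.pkl','wb'))
o=sensors.get_obs();print(o['tcp_pos'],o['tool_rot'],o['finger_gap'],o['force'])
E
```

```text
r1 [585.    6.2  38. ]
r2 [ 5.318e+02 -4.000e-01  3.800e+01]
r3 [472.2 -11.3  38. ]
white [643.3  -9.6  38. ]
[471.65054168  33.09138982 100.94937739] [1.98763008e-04 6.97072471e-01 7.17000435e-01 5.53597928e-04] -0.09494940672842962 [ 0.95101993  0.51363075 -0.22319956]
```

View pics/w1.png

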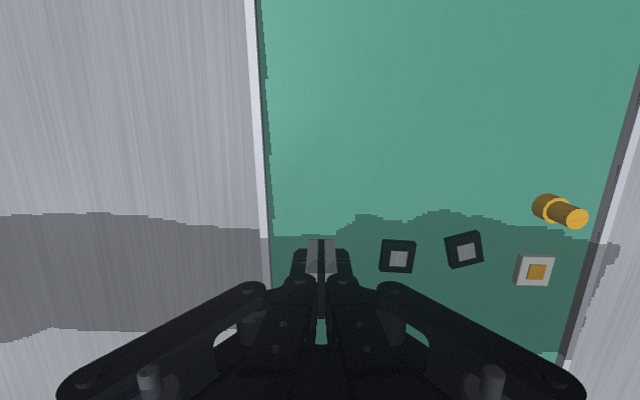

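The wrist view shows the shut tips at about (321,250), lined up over reject3, which they hide. Reject2 is at (398,258), reject1 at (466,252), and nothing else is in the lane. Now I'll lower to 4 mm above the plate and sweep.

play_rows(series=[[[0, 0, 2.5, 0], [0, 0, 4.5, 0], [0, 0, 6, 0], [0, 0, 6.7, 0], [0, 0, 6.7, 0], [-0.5, 0, 6.7, 0], [-1.2, 0, 6.7, 0], [-2, 0, 6.7, 0], [-3, 0, 6.7, 0], [-4, 0, 6.7, 0], [-5, 0, 6.7, 0], [-6, 0, 6.7, 0], [-7, 0, 6.7, 0], [-8, 0, 6.7, 0], [-9, 0, 6.7, 0], [-10, 0, 6.7, 0], [-11, 0, 6.7, 0], [-11.5, 0, 6.7, 0]]])

```text
time: 3.95
tcp_pos: [474.5, -84.2, 33.3]
tool_rot: [0.0, 0.698, 0.716, -0.0]
force: [0.7, 0.3, -0.4]
finger_gap: 0.1
gripper_force: 0.1
```

```bash
python3 - <<'E'
from h import *
from cell import snapshot
w=pickle.load(open('w.pkl','rb'))
for n,uv in dict(r2=(398,258),r1=(466,252),white=(536.5,271.5)).items(): print(n,ray(w,*uv,38).round(1))
a=snapshot('top')['img'][130:260,190:390,::-1];b=snapshot('scene')['img'][150:280,230:430,::-1]
cv2.imwrite('pics/c2.png',cv2.resize(np.hstack([a,b]),None,fx=2,fy=2,interpolation=cv2.INTER_CUBIC))
E
```

```text
r2 [533.    0.6  38. ]
r1 [585.1   7.1  38. ]
white [643.8  -8.4  38. ]
```

View pics/c2.png

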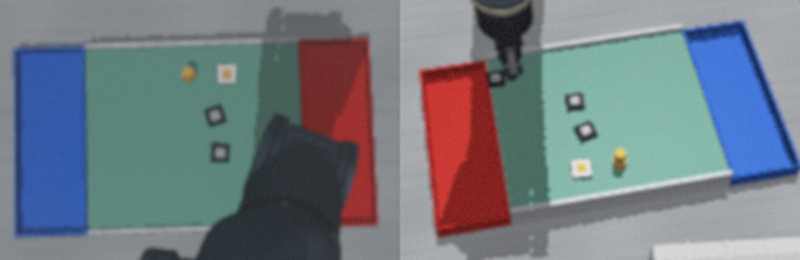

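The pictures show reject3 just ahead of the tips, near the red end at about (495,77) in the right half. The others are untouched, and the wrist measurements of reject2 and reject1 agree within 1.5 mm. I'll push reject3 off and move behind reject2.

play_rows(series=[[[-0.8, 0, 0, 0], [-1.6, 0, 0, 0], [-2.4, 0, 0, 0], [-3.2, 0, 0, 0], [-4, 0, 0, 0], [-4.8, 0, 0, 0], [-5.6, 0, 0, 0], [-6.4, 0, 0, 0], [-7, 0, 0, 0], [-7, 0, 0, 0], [-7, 0, -2, 0], [-7, 0, -5, 0], [-4, 1, -6, 0], [0, 2.5, -6, 0], [4, 4, -6, 0], [8, 5.2, -6, 0], [11, 6, -6, 0], [12.2, 6.1, -6, 0], [12.2, 6.1, -6, 0], [12.2, 6.1, -6, 0]]])

```text
time: 6.05
tcp_pos: [531.7, 39.4, 93.3]
tool_rot: [0.0, 0.698, 0.716, -0.0]
force: [-0.6, 0.0, 0.8]
finger_gap: -0.2
gripper_force: 0.0
```

```bash
python3 - <<'E'
from h import *
from cell import snapshot
a=snapshot('top')['img'][130:260,190:390,::-1];b=snapshot('scene')['img'][150:280,230:430,::-1]
cv2.imwrite('pics/c3.png',cv2.resize(np.hstack([a,b]),None,fx=2,fy=2,interpolation=cv2.INTER_CUBIC))
E
```

```text
(no output)
```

View pics/c3.png

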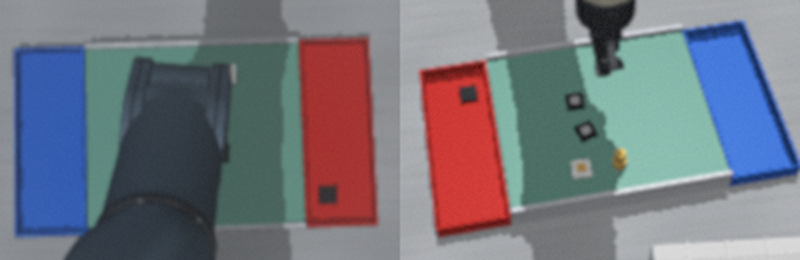

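Reject3 lies in the red bin (328,194 in the left half; 468,95 in the right), and the rest is unmoved. Next is reject2.

play_rows(series=[[[0, 0, 2.5, 0], [0, 0, 4.5, 0], [0, 0, 5.5, 0], [0, 0, 5.9, 0], [0, 0, 5.9, 0], [-0.5, 0, 5.9, 0], [-1.2, 0, 5.9, 0], [-2, 0, 5.9, 0], [-3, 0, 5.9, 0], [-4, 0, 5.9, 0], [-5, 0, 5.9, 0], [-6, 0, 5.9, 0], [-7, 0, 5.9, 0], [-8, 0, 5.9, 0], [-9, 0, 5.9, 0], [-10, 0, 5.9, 0], [-11, 0, 5.9, 0], [-12, 0, 5.9, 0], [-12.5, 0, 5.9, 0]]])

```text
time: 8.05
tcp_pos: [535.7, -85.6, 34.5]
tool_rot: [0.0, 0.698, 0.716, 0.0]
force: [-0.0, 2.7, 5.1]
finger_gap: -0.3
gripper_force: 3.1
```

The force is a little higher than last time, so I'll take a look.

```bash
python3 - <<'E'
from h import *
from cell import snapshot,sensors
o=sensors.get_obs();print(o['force'],o['tcp_pos'])
b=snapshot('scene')['img'][150:280,230:430,::-1];w=snapshot('wrist')['img'][140:400,120:520,::-1]
cv2.imwrite('pics/c4.png',np.hstack([cv2.resize(b,(400,260),interpolation=cv2.INTER_CUBIC),w]))
E
```

```text
[-0.00914706  2.72575591  5.12190882] [535.65823493 -85.58029579  34.50985428]
```

View pics/c4.png

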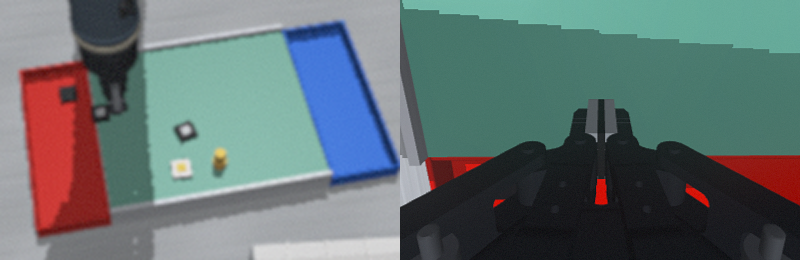

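Reject2 is still ahead of the tips at (101,113) and level. I'll carry on off the end and then go behind reject1.

play_rows(series=[[[-0.8, 0, 0, 0], [-1.6, 0, 0, 0], [-2.4, 0, 0, 0], [-3.2, 0, 0, 0], [-4, 0, 0, 0], [-4.8, 0, 0, 0], [-5.6, 0, 0, 0], [-6.4, 0, 0, 0], [-7, 0, 0, 0], [-7, 0, 0, 0], [-7, 0, -2, 0], [-7, 0, -5, 0], [-4, 1, -6, 0], [0, 2.2, -6, 0], [4, 3.4, -6, 0], [8, 4.4, -6, 0], [11.5, 5, -6, 0], [13.2, 5.2, -6, 0], [13.2, 5.2, -6, 0], [13.2, 5.2, -6, 0]]])

```text
time: 10.15
tcp_pos: [583.7, 47.9, 94.3]
tool_rot: [0.0, 0.698, 0.716, -0.001]
force: [0.6, -0.6, 0.8]
finger_gap: -0.3
gripper_force: 0.0
```

```bash
python3 - <<'E'
from h import *
from cell import snapshot,sensors
b=snapshot('scene')['img'][150:280,230:430,::-1];w=snapshot('wrist')['img'][140:400,120:520,::-1]
cv2.imwrite('pics/c5.png',np.hstack([cv2.resize(b,(400,260),interpolation=cv2.INTER_CUBIC),w]))
E
```

```text
(no output)
```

View pics/c5.png

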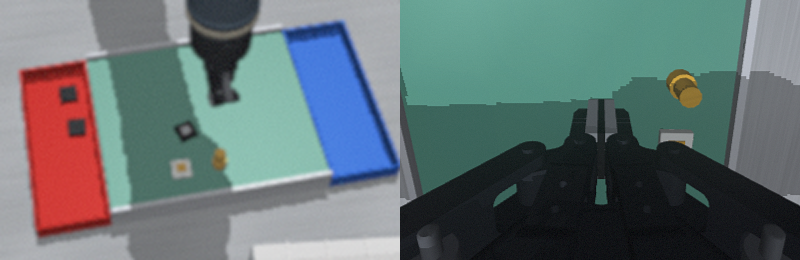

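Both swept chips are in the red bin at (68,94) and (77,128). Reject1 at (186,130) is ahead, and the white package and adapter are clear of the lane. I'll sweep reject1.

play_rows(series=[[[0, 0, 2.5, 0], [0, 0, 4.5, 0], [0, 0, 5.6, 0], [0, 0, 6, 0], [0, 0, 6, 0], [-0.5, 0, 6, 0], [-1.2, 0, 6, 0], [-2, 0, 6, 0], [-3, 0, 6, 0], [-4, 0, 6, 0], [-5, 0, 6, 0], [-6, 0, 6, 0], [-7, 0, 6, 0], [-8, 0, 6, 0], [-9, 0, 6, 0], [-10, 0, 6, 0], [-11, 0, 6, 0], [-12, 0, 6, 0], [-13, 0, 6, 0], [-13.5, 0, 6, 0]]])

```text
time: 12.25
tcp_pos: [587.6, -87.4, 34.4]
tool_rot: [0.0, 0.698, 0.716, -0.0]
force: [0.7, 2.8, 5.4]
finger_gap: 0.3
gripper_force: 2.8
```

play_rows(series=[[[-0.8, 0, 0, 0], [-1.6, 0, 0, 0], [-2.4, 0, 0, 0], [-3.2, 0, 0, 0], [-4, 0, 0, 0], [-4.8, 0, 0, 0], [-5.6, 0, 0, 0], [-6.4, 0, 0, 0], [-7, 0, 0, 0], [-7, 0, 0, 0], [-7, 0, -2, 0], [-7, 0, -5, 0], [-7, 0, -9, 0], [-7, -3, -12, 0], [-7, -6, -14, 0], [-7, -6, -15, 0], [-7, -6, -15, 0], [-7, -6, -15, 0]]])

```text
time: 14.05
tcp_pos: [530.3, -156.9, 184.0]
tool_rot: [0.0, 0.697, 0.717, 0.0]
force: [0.4, 0.3, -0.5]
finger_gap: -0.0
gripper_force: 0.0
```

```bash
python3 - <<'E'
from h import *
from cell import snapshot,sensors
a=snapshot('top')['img'][130:260,190:390,::-1];b=snapshot('scene')['img'][150:280,230:430,::-1]
cv2.imwrite('pics/c6.png',cv2.resize(np.hstack([a,b]),None,fx=2,fy=2,interpolation=cv2.INTER_CUBIC))
E
```

```text
(no output)
```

View pics/c6.png

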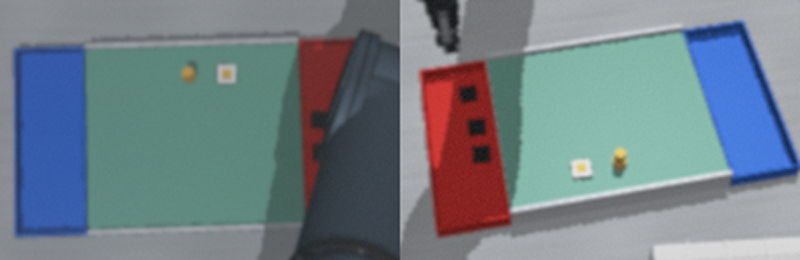

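All three rejects are in the red bin at (468,94), (477,128) and (481,155). The white package and the adapter are where they were, and the arm is clear.

```bash
python3 -c "
from cell import r
print(r.job_done())"
```

```text
the job is handed in; nothing more can be done
None
```

All three black packages were swept off the plate into the red bin, the white package and the brass adapter stayed where they were, and the job was handed in at about 14 s.

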